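# Switch on the paper lanterns for their burn-in test

## Task

Start the burn-in test of the small paper lanterns standing on the table: with the fingertips, press down the cap on top of the red lantern, then the green one, then the yellow one, in that order and each lightly (well under 20 N), until it stays down. Leave the blue lantern off. Do not pick up, push away or tip any lantern, leave everything else on the table where it is, and finish with the hand clear.

Things in the scene. Friction and masses are not known exactly. Their poses are not given: they have to be found in the camera images.
- red_lantern: Loose small white paper lantern with a red band under its wooden roof and a wooden foot, a six-sided drum 72 mm across, 85 mm tall without its switch cap, 0.4 kg more or less, standing upright on the table. Origin at the centre of its underside, z up.
- red_cap (a point): Centre of the top face of the red switch cap on the red lantern's roof: a flat red disc 32 mm across that stands about 20 mm above the roof when off. The point moves down with the cap.
- red_switch (a joint): How far the red cap is pressed, in m: about 0 off, 0.012 fully down. It slides straight down, needs about 4 N at first, rising steadily to 7 N near the bottom, then meets a hard stop (which need not be reached); it stays where it is left and does not spring back. It counts as on beyond 0.005, as off below 0.002.
- green_lantern: Loose small white paper lantern with a green band under its wooden roof and a wooden foot, a six-sided drum 72 mm across, 105 mm tall without its switch cap, 0.4 kg more or less, standing upright on the table. Origin at the centre of its underside, z up.
- green_cap (a point): Centre of the top face of the green switch cap on the green lantern's roof: a flat green disc 32 mm across that stands about 20 mm above the roof when off. The point moves down with the cap.
- green_switch (a joint): How far the green cap is pressed, in m: about 0 off, 0.012 fully down. It slides straight down, needs about 4 N at first, rising steadily to 7 N near the bottom, then meets a hard stop (which need not be reached); it stays where it is left and does not spring back. It counts as on beyond 0.005, as off below 0.002.
- yellow_lantern: Loose small white paper lantern with a yellow band under its wooden roof and a wooden foot, a six-sided drum 72 mm across, 95 mm tall without its switch cap, 0.4 kg more or less, standing upright on the table. Origin at the centre of its underside, z up.
- yellow_cap (a point): Centre of the top face of the yellow switch cap on the yellow lantern's roof: a flat yellow disc 32 mm across that stands about 20 mm above the roof when off. The point moves down with the cap.
- yellow_switch (a joint): How far the yellow cap is pressed, in m: about 0 off, 0.012 fully down. It slides straight down, needs about 4 N at first, rising steadily to 7 N near the bottom, then meets a hard stop (which need not be reached); it stays where it is left and does not spring back. It counts as on beyond 0.005, as off below 0.002.
- blue_lantern: Loose small white paper lantern with a blue band under its wooden roof and a wooden foot, a six-sided drum 72 mm across, 110 mm tall without its switch cap, 0.4 kg more or less, standing upright on the table. Origin at the centre of its underside, z up. It is not part of the test and stays off.
- blue_cap (a point): Centre of the top face of the blue switch cap on the blue lantern's roof: a flat blue disc 32 mm across that stands about 20 mm above the roof when off. The point moves down with the cap.
- blue_switch (a joint): How far the blue cap is pressed, in m: about 0 off, 0.012 fully down. It slides straight down, needs about 4 N at first, rising steadily to 7 N near the bottom, then meets a hard stop (which need not be reached); it stays where it is left and does not spring back. It counts as on beyond 0.005, as off below 0.002.
- paste_bowl: Bystander, loose. Blue ceramic paste bowl, 90 mm across, 45 mm tall, empty. Origin under its centre.
- paste_bottle: Bystander, loose. Green bottle with blue cap, 64 mm across, 170 mm tall. Origin under its centre.
- spray_can: Bystander, loose. Plain grey metal can, 48 mm across, 140 mm tall. Origin under its centre.
- paste_brush: Bystander, loose. Paste brush lying flat, 200 mm long and 20 mm thick. Origin under its middle, x along it.
- tape_roll: Bystander, loose. Yellow ring, 90 mm across, 24 mm tall, lying flat. Origin under its centre.
- phone: Bystander, loose. Black phone lying flat, 150 x 72 x 9 mm. Origin under its centre.

How it is judged:
By the outcome, as a careful person would: the job done as asked, in the order asked, and still so for the second after the job is handed in, with the robot touching nothing.
It also fails if it takes over 48 s, if anything falls off the work surface, if the arm or the gripper's body presses on something with over 40 N, if the wrist force passes 120 N, or if a joint passes its speed limit or range.

## Robot

A 6-joint arm with a two-finger parallel gripper is mounted at the origin on the work surface. World frame = base frame: x ahead of the robot, y to its left, z up, the work surface at z = 0. Lengths are in m, angles in rad, forces in N, time in s.
With the tool pointing down it reaches from about 0.4 to 0.825 m from the base axis. Payload 7 kg.
Tool frame: the origin (TCP) lies midway between the tips of the shut fingers; the grasp point (between the pads) lies 19 mm behind it; z points along the fingers, y is the direction in which the jaws open and shut (so a half turn about z gives the same grasp; the last joint's range is limited). The gripper opens to 85 mm and grips with 20 to 120 N. Pads are 22 mm wide; open, the fingers measure 114 mm over their backs; the gripper's body (76 mm by 85 mm) begins 54 mm behind the grasp point. The pads swing forward as they close: fully open they stand 13 mm farther back than shut.
Start: joints at [-0.932, 0.359, 0.012, 0, -1.224, -0.288], TCP at [0.232, -0.634, 0.231] pointing down, gripper open.
Joint ranges: [-3.07, 3.07], [-1.43, 2.12], [-1.02, 1.25], [-3.03, 1.67], [-3.05, -0], [-3.03, 3.03]. Speed limits (rad/s): [2.39, 2.39, 3.01, 3.14, 3.14, 3.14].

## Interface

Orientations are given as a unit quaternion [x, y, z, w].
In Python, from bench import r, vision gives the robot as it stands.
- The arm moves only by the shell command python3 -m crank 'ROWS' [FORCE]. ROWS is a JSON object of lists of equal length, an entry for each row: "jaw": the closure, from -1 (fully open) to 1 (shut); "slide": the shift along the tool's x, y, z in cm, a list of three; "spin": the turn about the tool's z in rad. A call has 1 to 8 rows; each row shifts and turns the commanded pose from where the row before left it, along the tool's axes as they then stand; what a row does not reach is not made up. A row lasts 1/8 s, in which the tool goes at most 62.5 mm and 10.7 degrees, less where a joint would pass 70% of its speed; a pose out of reach is approached as far as the arm can. A call with a gripper value outside its range is refused whole. The fingers move at their own pace and stop on an object; FORCE is the grip in N (left out, the last holds). Time passes only in rows, so rows that do not move let the fingers close. It gives the time, the measured TCP pose, the force and the opening at its end, in the units of the state.
- r.read_state(): the state, without advancing time (a new reading comes with each control period).
- vision.get_image(name): name is "scene" or "top"; returns a dict with "frame" (420x560x3 uint8, red, green, blue), "camera_matrix" (3x3 intrinsics, pixels), "dist" ([k1, k2, p1, p2, k3] as OpenCV has them; the pictures are not rectified), "rvec" (rotation vector, rad) and "tvec" (3), from world to camera coordinates, as OpenCV has them. Camera axes: x right, y down, z forward; pixel columns grow to the right and rows downward; lengths in m; the calibration is good to about 2 mm. A picture is of the moment at which its call begins. There is no depth.
- r.close_job(): hands the job in, once; it reports no verdict.
The state is a dict: "t": time; "q": joint angles; "joint_vel": joint speeds; "effort": joint torques, N m; "tool_pos": TCP position; "tcp_rot": TCP orientation; "contact_force": force on the tool from outside, world axes, zero at the start; "moment": the same for the moment, N m; "opening": opening from 0.0 (shut) to 1.0 (fully open).
Only numpy, scipy, OpenCV 4.12 (cv2) and the standard library are available. Lean on these libraries where they do the work, as an engineer would, in place of code of your own. Each camera call takes 0.05 s, during which the arm holds its last target. There are 200 camera calls.

## Working session

There is one attempt and no reset: what is moved stays moved. The work goes in short steps, Python scripts to look and compute and a shell command to move; the robot and the scene stay as the last step left them, time stands still between calls to the robot, and variables do not carry over. Pictures are saved under pics/ and viewed, about 8 in all and at most 12, crops included, and the job is handed in when it is done.

```bash
mkdir -p pics; ls; cat > h.py <<'E'
import sys; sys.path.insert(0,'.')
from bench import r, vision
import numpy as np, cv2
def snap(n,tag):
    d=vision.get_image(n); cv2.imwrite(f'pics/{tag}.png',cv2.cvtColor(np.asarray(d['frame']),cv2.COLOR_RGB2BGR)); return d
def ray(d,uv):
    K,D=np.array(d['camera_matrix'],float),np.array(d['dist'],float)
    p=cv2.undistortPoints(np.array([[uv]],float),K,D)[0,0]
    R=cv2.Rodrigues(np.array(d['rvec'],float))[0]; t=np.array(d['tvec'],float).ravel()
    v=R.T@np.array([p[0],p[1],1]); return -R.T@t, v/np.linalg.norm(v)
def at_z(d,uv,z):
    c,v=ray(d,uv); return c+v*(z-c[2])/v[2]
def tri(obs):
    A=np.zeros((3,3));b=np.zeros(3);L=[ray(d,u) for d,u in obs]
    for c,v in L: P=np.eye(3)-np.outer(v,v);A+=P;b+=P@c
    x=np.linalg.solve(A,b); return x,[np.linalg.norm((np.eye(3)-np.outer(v,v))@(x-c)) for c,v in L]
def proj(d,X):
    return cv2.projectPoints(np.array(X,float).reshape(-1,3),np.array(d['rvec'],float),np.array(d['tvec'],float),np.array(d['camera_matrix'],float),np.array(d['dist'],float))[0].reshape(-1,2)
E
python3 - <<'E'
from h import *
a=snap('scene','s0');b=snap('top','t0')
print(r.read_state())
for d in(a,b): print(ray(d,(280,210)))
E
```

```text
pics
{'t': 0.1, 'q': array([-9.31886607e-01,  3.59315822e-01,  1.11774476e-02, -2.88455362e-04,
       -1.22407976e+00, -2.88099555e-01]), 'joint_vel': array([ 0.0006203 , -0.00258466,  0.00177689,  0.0023314 , -0.00036243,
       -0.00132766]), 'effort': array([-2.01644012e-03, -5.84762943e+01,  2.94109493e+01,  6.95456386e+00,
       -3.17647522e-03,  2.41418934e-05]), 'tool_pos': array([ 0.23180375, -0.63351553,  0.23047235]), 'tcp_rot': array([-1.74458620e-01,  9.84664240e-01,  6.96528440e-04, -1.96533633e-04]), 'contact_force': array([ 0.45902773, -0.740211  , -0.39374792]), 'moment': array([-0.02339258,  0.01168275, -0.00720799]), 'opening': 1.0012113367650883}
(array([ 1.37466666, -0.01174121,  1.11918241]), array([-0.61701943,  0.00256516, -0.78694373]))
(array([ 0.3678142 , -0.0124878 ,  1.63047424]), array([ 1.50100776e-01, -7.79786301e-04, -9.88670395e-01]))
```

View pics/s0.png

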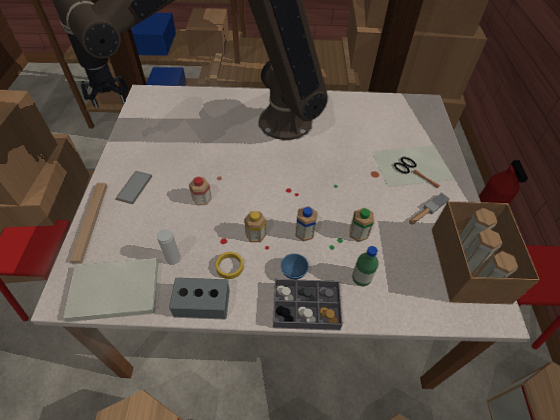

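View pics/t0.png

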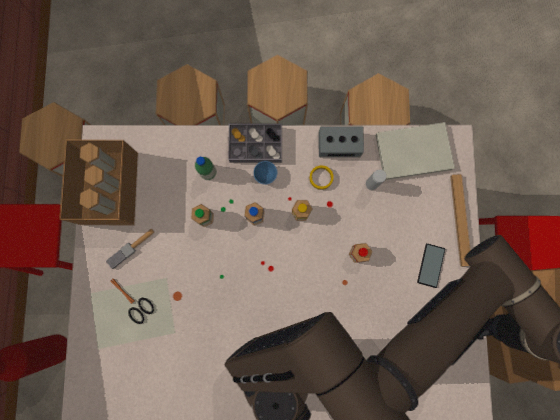

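The scene view shows the caps red near (199,182), yellow (256,216), blue (307,211) and green (364,214). In the top view they are at red (363,253), yellow (302,209), blue (254,212) and green (200,214). Next I'll segment the caps and triangulate.

```bash
cat >> h.py <<'E'
HUE=dict(red=[(0,6),(174,180)],green=[(55,85)],yellow=[(21,30)],blue=[(105,125)])
def blob(d,col,uv,w=13):
    """centroid of the coloured component nearest uv"""
    hsv=cv2.cvtColor(np.asarray(d['frame']),cv2.COLOR_RGB2HSV)
    m=sum(cv2.inRange(hsv,(a,150,90),(b,255,255)) for a,b in HUE[col])
    k=np.zeros_like(m);u,v=map(int,uv);k[v-w:v+w,u-w:u+w]=1
    n,_,s,c=cv2.connectedComponentsWithStats(m*k)
    if n<2: return None,0
    i=1+np.argmax(s[1:,4]); return c[i],s[i]
E
python3 - <<'E'
from h import *
a=vision.get_image('scene');b=vision.get_image('top')
S=dict(red=(199,182),green=(364,213),yellow=(256,215),blue=(307,211))
T=dict(red=(363,253),green=(200,214),yellow=(302,209),blue=(254,212))
H=dict(red=.105,green=.125,yellow=.115,blue=.13)
tiles=[]
for k in S:
    p,sp=blob(a,k,S[k]);q,sq=blob(b,k,T[k])
    print(k,p,sp,q,sq)
    if p is not None and q is not None: print('  tri',tri([(a,p),(b,q)]),'topz',at_z(b,q,H[k]),'scz',at_z(a,p,H[k]))
    for d,c in((a,S[k]),(b,T[k])):
        f=np.asarray(d['frame'])[c[1]-17:c[1]+18,c[0]-17:c[0]+18]
        tiles.append(cv2.resize(f,(190,190),interpolation=cv2.INTER_NEAREST))
im=np.vstack([np.hstack(tiles[:4]),np.hstack(tiles[4:])])
cv2.imwrite('pics/c0.png',im[:,:,::-1])
# bystanders in top
for n,uv,z in(('bottle',(203,162),.17),('can',(379,176),.14),('bowl',(265,173),.045)): print(n,at_z(b,uv,z))
E
```

```text
red [198.2962963  180.72222222] [194 177   9   9  54] [362.86956522 251.84057971] [358 248  10   9  69]
  tri (array([ 0.45407555, -0.30031561,  0.09651203]), [np.float64(0.0004892208417085256), np.float64(0.0004892208417086578)]) topz [ 0.45365    -0.29921571  0.105     ] scz [ 0.46175239 -0.29742052  0.105     ]
green [365.02857143 212.22857143] [361 210   8   6  35] [198.83333333 212.60416667] [195 209   8   8  48]
  tri (array([0.58806543, 0.26870751, 0.11950456]), [np.float64(0.000489480309737497), np.float64(0.0004894803097375543)]) topz [0.58720186 0.26719127 0.125     ] scz [0.59236308 0.2676675  0.125     ]
yellow [254.97222222 215.93055556] [250 212  10  10  72] [302.06060606 207.57575758] [298 203   9   9  66]
  tri (array([ 0.60792309, -0.09019158,  0.1054672 ]), [np.float64(0.0008129838800754872), np.float64(0.0008129838800755091)]) topz [ 0.60645141 -0.09051451  0.115     ] scz [ 0.61514527 -0.08864663  0.115     ]
blue [307.44 210.74] [303 207   9   9  50] [253.05660377 210.67924528] [249 207   9   8  53]
  tri (array([0.59405656, 0.08003256, 0.12461917]), [np.float64(0.0004550760228430439), np.float64(0.00045507602284307444)]) topz [0.59322835 0.07924793 0.13      ] scz [0.59827165 0.07999019 0.13      ]
bottle [0.75530943 0.24936444 0.17      ]
can [ 0.71291395 -0.35544809  0.14      ]
bowl [0.74662775 0.04163357 0.045     ]
```

View pics/c0.png

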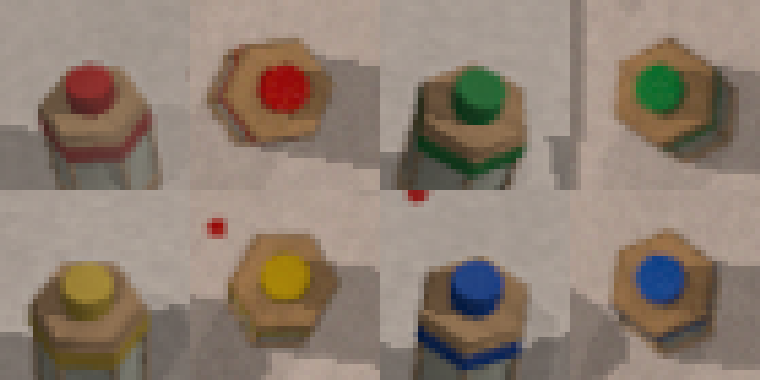

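The crops show clean round discs. The top view is nearly overhead, so its xy is reliable: red (.454,-.299), green (.587,.267), yellow (.606,-.091), blue (.593,.079). The triangulated heights read 5–9 mm low because the scene blobs include the cap sides, which is consistent with the stated sizes. I'll move above red with the jaws shutting.

```bash
cat >> h.py <<'E'
from scipy.spatial.transform import Rotation as Ro
def go(target):
    s=r.read_state();R=Ro.from_quat(s['tcp_rot']).as_matrix()
    print('t',round(s['t'],2),'pos',s['tool_pos'].round(4),'F',s['contact_force'].round(2),'open',round(s['opening'],2),'tilt',R[:,2].round(3))
    print('slide cm',(R.T@(np.array(target)-s['tool_pos'])*100).round(2))
E
python3 -c "
from h import *
go([.454,-.299,.15])"
python3 -m crank '{"jaw":[1,1,1,1,1,1,1,1],"slide":[[-4,3,1],[-4,3,1],[-4,3,1],[-4,3,1],[-4,3,1],[-4,3,1],[-4,3,1],[-4,3,1]],"spin":[0,0,0,0,0,0,0,0]}' 20
python3 -c "
from h import *
go([.454,-.299,.12])"
```

```text
t 0.2 pos [ 0.2319 -0.6336  0.2307] F [0.02 0.7  0.25] open 1.0 tilt [-0.     0.001 -1.   ]
slide cm [-32.36  23.78   8.09]
t: 1.2
tool_pos: [0.4507, -0.297, 0.1511]
tcp_rot: [-0.175, 0.985, -0.0, 0.0]
contact_force: [1.3, -0.1, -0.2]
opening: 0.001
t 1.2 pos [ 0.4507 -0.297   0.1511] F [ 1.33 -0.06 -0.22] open 0.0 tilt [ 0. -0. -1.]
slide cm [-0.24 -0.3   3.11]
```

```bash
python3 -m crank '{"jaw":[1,1,1],"slide":[[-0.2,-0.3,1],[0,0,1],[0,0,0]],"spin":[0,0,0]}'
python3 - <<'E'
from h import *
go([.454,-.299,.105])
L=[]
for n in('scene','top'):
    d=vision.get_image(n); X=r.read_state()['tool_pos']; f=np.asarray(d['frame']).copy()
    c=proj(d,[.454,-.299,.105])[0].astype(int); print(n,c,proj(d,X))
    L.append(cv2.resize(f[c[1]-30:c[1]+30,c[0]-30:c[0]+30],(390,390),interpolation=cv2.INTER_CUBIC))
cv2.imwrite('pics/c1.png',np.hstack(L)[:,:,::-1])
E
```

```text
t: 1.58
tool_pos: [0.4517, -0.3012, 0.1303]
tcp_rot: [-0.174, 0.985, 0.0, -0.001]
contact_force: [-0.0, 0.2, 0.2]
opening: 0.002
t 1.57 pos [ 0.4517 -0.3012  0.1303] F [-0.02  0.19  0.15] open 0.0 tilt [-0.002  0.001 -1.   ]
slide cm [-0.3   0.12  2.53]
scene [198 179] [[196.51814348 173.54337573]]
top [362 251] [[365.01399878 251.81163687]]
```

View pics/c1.png

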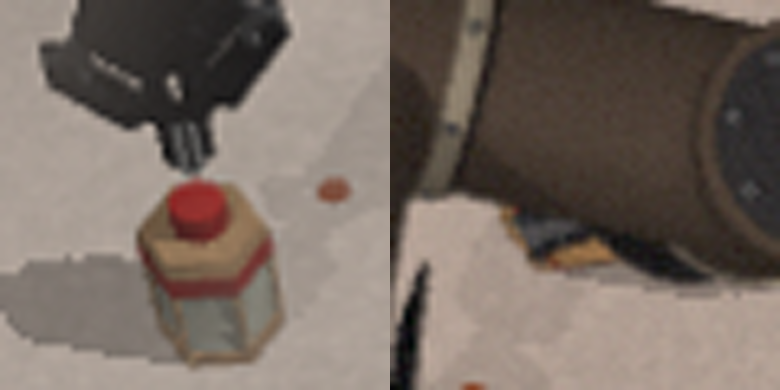

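In the crop, the fingertip at about (197,175) sits right above the red cap's top at (198,179), with a cap-wide gap, as predicted. I'll descend to contact.

```bash
python3 -m crank '{"jaw":[1,1,1,1,1,1],"slide":[[-0.3,0.1,1],[0,0,0.8],[0,0,0.3],[0,0,0.2],[0,0,0.2],[0,0,0]],"spin":[0,0,0,0,0,0]}'
python3 -c "
from h import *
go([.454,-.299,.097])"
```

```text
t: 2.42
tool_pos: [0.4554, -0.2987, 0.1063]
tcp_rot: [-0.175, 0.985, 0.0, -0.0]
contact_force: [0.5, 0.1, -0.3]
opening: -0.003
t 2.42 pos [ 0.4554 -0.2987  0.1063] F [ 0.48  0.13 -0.28] open -0.0 tilt [-0. -0. -1.]
slide cm [0.14 0.02 0.93]
```

```bash
python3 -m crank '{"jaw":[1,1,1],"slide":[[0.1,0,0.2],[0,0,0.2],[0,0,0]],"spin":[0,0,0]}'
python3 -c "
from h import *
go([.454,-.299,.097])"
```

```text
t: 2.8
tool_pos: [0.4549, -0.2991, 0.1025]
tcp_rot: [-0.175, 0.985, -0.0, 0.0]
contact_force: [-0.1, 0.5, 2.0]
opening: -0.002
t 2.8 pos [ 0.4549 -0.2991  0.1025] F [-0.09  0.49  1.98] open -0.0 tilt [ 0.001 -0.    -1.   ]
slide cm [0.08 0.04 0.55]
```

```bash
python3 -m crank '{"jaw":[1,1,1],"slide":[[0,0,0.2],[0,0,0.2],[0,0,0]],"spin":[0,0,0]}'
python3 -m crank '{"jaw":[1,1,1],"slide":[[0,0,0.2],[0,0,0.2],[0,0,0]],"spin":[0,0,0]}'
```

```text
t: 3.18
tool_pos: [0.4548, -0.2991, 0.0983]
tcp_rot: [-0.175, 0.985, -0.0, 0.0]
contact_force: [2.4, 0.1, 2.9]
opening: -0.004
t: 3.55
tool_pos: [0.4548, -0.2991, 0.0944]
tcp_rot: [-0.175, 0.985, -0.0, 0.0]
contact_force: [2.1, 1.4, 3.5]
opening: -0.002
```

```bash
python3 -m crank '{"jaw":[1,1,1,1],"slide":[[0,0,-0.5],[0,0,-2],[0,0,-3],[0,0,-3]],"spin":[0,0,0,0]}'
python3 - <<'E'
from h import *
go([.587,.267,.19])
d=vision.get_image('scene');f=np.asarray(d['frame']);c=(198,182)
cv2.imwrite('pics/c2.png',cv2.resize(f[c[1]-30:c[1]+30,c[0]-30:c[0]+30],(390,390),interpolation=cv2.INTER_CUBIC)[:,:,::-1])
print(blob(d,'red',(199,182)))
E
```

```text
t: 4.05
tool_pos: [0.4535, -0.2989, 0.1797]
tcp_rot: [-0.174, 0.985, 0.0, -0.001]
contact_force: [0.1, 0.4, 0.4]
opening: -0.002
t 4.05 pos [ 0.4535 -0.2989  0.1797] F [0.14 0.37 0.37] open -0.0 tilt [-0.002  0.001 -1.   ]
slide cm [-31.97  48.57  -1.02]
(array([198.3125, 182.0625]), array([194, 179,   9,   7,  48], dtype=int32))
```

View pics/c2.png

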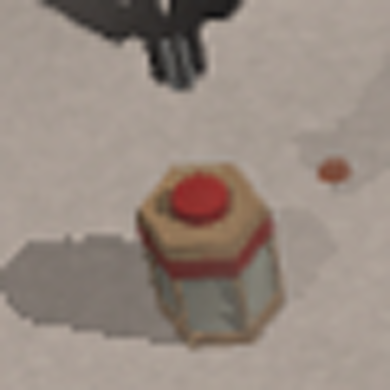

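The red cap is visibly lower: its top edge dropped 2 px (about 10 mm), and the lantern's foot is at the same pixel as before. Next is green.

```bash
python3 -m crank '{"jaw":[1,1,1,1,1,1,1,1],"slide":[[-2.7,4,-0.1],[-2.7,4,-0.1],[-2.7,4,-0.1],[-2.7,4,-0.1],[-2.7,4,-0.1],[-2.7,4,-0.1],[-2.7,4,-0.1],[-2.7,4,-0.1]],"spin":[0,0,0,0,0,0,0,0]}'
python3 -m crank '{"jaw":[1,1,1,1,1],"slide":[[-2.6,4,0],[-2.6,4,0],[-2.6,4,0],[-2.6,4,0],[0,0,0]],"spin":[0,0,0,0,0]}'
python3 -c "
from h import *
go([.587,.267,.15])"
```

```text
t: 5.1
tool_pos: [0.5469, 0.0769, 0.187]
tcp_rot: [-0.174, 0.985, -0.0, -0.001]
contact_force: [0.3, -0.8, 0.1]
opening: 0.001
t: 5.72
tool_pos: [0.5899, 0.2641, 0.1859]
tcp_rot: [-0.176, 0.984, -0.0, -0.001]
contact_force: [0.7, -0.6, -1.1]
opening: 0.003
t 5.72 pos [0.5899 0.2641 0.1859] F [ 0.66 -0.55 -1.05] open 0.0 tilt [-0.002 -0.001 -1.   ]
slide cm [0.16 0.37 3.59]
```

```bash
python3 -m crank '{"jaw":[1,1,1,1,1],"slide":[[0.2,0.4,1],[0,0,1.5],[0,0,1],[0,0,0.6],[0,0,0]],"spin":[0,0,0,0,0]}'
python3 - <<'E'
from h import *
go([.587,.267,.125])
L=[]
for n in('scene','top'):
    d=vision.get_image(n); X=r.read_state()['tool_pos']; f=np.asarray(d['frame']).copy()
    c=proj(d,[.587,.267,.125])[0].astype(int); print(n,c,proj(d,X))
    L.append(cv2.resize(f[c[1]-30:c[1]+30,c[0]-30:c[0]+30],(390,390),interpolation=cv2.INTER_CUBIC))
cv2.imwrite('pics/c3.png',np.hstack(L)[:,:,::-1])
E
```

```text
t: 6.35
tool_pos: [0.5866, 0.2643, 0.1458]
tcp_rot: [-0.174, 0.985, -0.0, -0.0]
contact_force: [0.1, -0.7, 0.1]
opening: 0.002
t 6.35 pos [0.5866 0.2643 0.1458] F [ 0.13 -0.68  0.08] open 0.0 tilt [-0.001 -0.001 -1.   ]
slide cm [-0.13  0.24  2.08]
scene [364 210] [[365.17314752 206.78237954]]
top [198 212] [[198.39493048 211.74848635]]
```

View pics/c3.png

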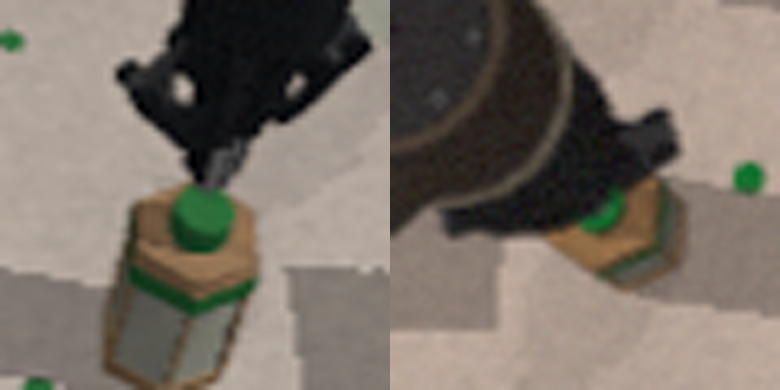

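The tip at about (367,209) is over the green cap's top at (365.5,212). I'll press down to about 10.5 mm below nominal, as for red, checking force midway.

```bash
python3 -m crank '{"jaw":[1,1,1,1,1,1],"slide":[[-0.1,0.2,0.9],[0,0,0.7],[0,0,0.3],[0,0,0.2],[0,0,0.2],[0,0,0]],"spin":[0,0,0,0,0,0]}'
```

```text
t: 7.2
tool_pos: [0.587, 0.267, 0.1234]
tcp_rot: [-0.175, 0.985, 0.0, 0.0]
contact_force: [0.1, -0.6, 0.3]
opening: 0.002
```

```bash
python3 -m crank '{"jaw":[1,1,1],"slide":[[0,0,0.2],[0,0,0.2],[0,0,0]],"spin":[0,0,0]}'
python3 -m crank '{"jaw":[1,1,1,1],"slide":[[0,0,0.2],[0,0,0.2],[0,0,0.1],[0,0,0]],"spin":[0,0,0,0]}'
```

```text
t: 7.58
tool_pos: [0.5871, 0.2671, 0.1194]
tcp_rot: [-0.175, 0.985, 0.0, 0.0]
contact_force: [-1.3, -0.5, 4.0]
opening: 0.002
t: 8.07
tool_pos: [0.5871, 0.267, 0.1146]
tcp_rot: [-0.175, 0.985, 0.0, 0.0]
contact_force: [-1.4, -0.0, 5.3]
opening: 0.002
```

```bash
python3 -m crank '{"jaw":[1,1],"slide":[[0,0,0.1],[0,0,0]],"spin":[0,0]}'
python3 -m crank '{"jaw":[1,1,1,1],"slide":[[0,0,-0.5],[0,0,-2],[0,0,-2.5],[0,0,-2.5]],"spin":[0,0,0,0]}'
python3 - <<'E'
from h import *
go([.6065,-.0905,.19])
d=vision.get_image('scene');f=np.asarray(d['frame']);c=(364,212)
cv2.imwrite('pics/c4.png',cv2.resize(f[c[1]-30:c[1]+30,c[0]-30:c[0]+30],(390,390),interpolation=cv2.INTER_CUBIC)[:,:,::-1])
print(blob(d,'green',(364,213)))
E
```

```text
t: 8.32
tool_pos: [0.5871, 0.267, 0.1137]
tcp_rot: [-0.175, 0.985, 0.0, 0.0]
contact_force: [-2.2, -0.1, 5.3]
opening: -0.001
t: 8.82
tool_pos: [0.5869, 0.267, 0.1887]
tcp_rot: [-0.174, 0.985, -0.0, -0.0]
contact_force: [0.4, 0.2, -0.1]
opening: 0.0
t 8.82 pos [0.5869 0.267  0.1887] F [ 0.38  0.15 -0.1 ] open 0.0 tilt [-0. -0. -1.]
slide cm [ 10.44 -34.24  -0.12]
(array([364.64516129, 214.09677419]), array([361, 212,   8,   6,  31], dtype=int32))
```

View pics/c4.png

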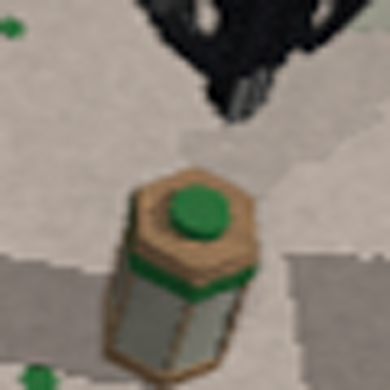

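The green cap is down (top edge 210→212 px) and the lantern hasn't moved. Next is yellow, passing about 55 mm above the blue cap.

```bash
python3 -m crank '{"jaw":[1,1,1,1,1,1,1,1],"slide":[[1.3,-4.3,0],[1.3,-4.3,0],[1.3,-4.3,0],[1.3,-4.3,0],[1.3,-4.3,0],[1.3,-4.3,0],[1.3,-4.3,0],[1.3,-4.1,0]],"spin":[0,0,0,0,0,0,0,0]}'
python3 -m crank '{"jaw":[1,1],"slide":[[0,0,0.5],[0,0,0.5]],"spin":[0,0]}'
python3 -c "
from h import *
go([.6065,-.0905,.135])"
```

```text
t: 9.88
tool_pos: [0.6068, -0.0914, 0.1882]
tcp_rot: [-0.174, 0.985, 0.0, 0.0]
contact_force: [1.0, 0.6, 0.0]
opening: -0.0
t: 10.12
tool_pos: [0.6067, -0.09, 0.1778]
tcp_rot: [-0.174, 0.985, 0.0, -0.0]
contact_force: [-0.9, 0.8, 0.4]
opening: 0.002
t 10.12 pos [ 0.6067 -0.09    0.1778] F [-0.88  0.81  0.36] open 0.0 tilt [-0.  0. -1.]
slide cm [ 0.04 -0.04  4.28]
```

```bash
python3 -m crank '{"jaw":[1,1,1,1,1],"slide":[[0,0,1.5],[0,0,1.5],[0,0,1],[0,0,0.3],[0,0,0]],"spin":[0,0,0,0,0]}'
python3 - <<'E'
from h import *
go([.6065,-.0905,.115])
L=[]
for n in('scene','top'):
    d=vision.get_image(n); X=r.read_state()['tool_pos']; f=np.asarray(d['frame']).copy()
    c=proj(d,[.6065,-.0905,.115])[0].astype(int); print(n,c,proj(d,X))
    L.append(cv2.resize(f[c[1]-30:c[1]+30,c[0]-30:c[0]+30],(390,390),interpolation=cv2.INTER_CUBIC))
cv2.imwrite('pics/c5.png',np.hstack(L)[:,:,::-1])
E
```

```text
t: 10.75
tool_pos: [0.6069, -0.0898, 0.1352]
tcp_rot: [-0.175, 0.985, -0.0, -0.0]
contact_force: [0.4, -0.9, 0.1]
opening: -0.0
t 10.75 pos [ 0.6069 -0.0898  0.1352] F [ 0.38 -0.86  0.05] open -0.0 tilt [-0. -0. -1.]
slide cm [ 0.06 -0.05  2.02]
scene [254 213] [[254.56585858 210.03892894]]
top [302 207] [[302.17941883 206.42195752]]
```

View pics/c5.png

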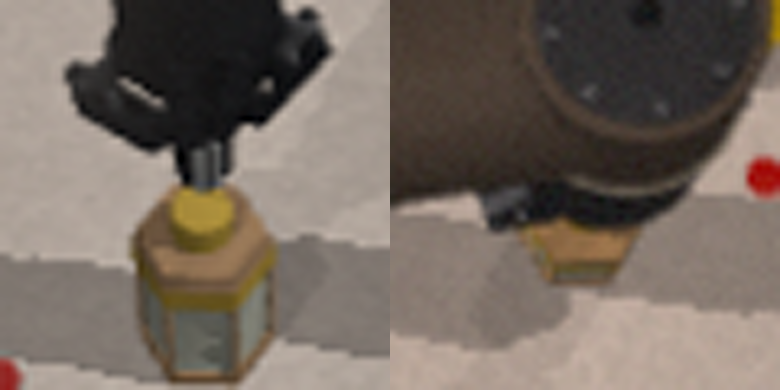

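The tip at about (255.5,211) is over the yellow cap's top at (255,215). I'll press in the same pattern.

```bash
python3 -m crank '{"jaw":[1,1,1,1,1,1],"slide":[[0,0,0.9],[0,0,0.7],[0,0,0.2],[0,0,0.2],[0,0,0.2],[0,0,0]],"spin":[0,0,0,0,0,0]}'
python3 -m crank '{"jaw":[1,1,1],"slide":[[0,0,0.2],[0,0,0.2],[0,0,0]],"spin":[0,0,0]}'
```

```text
t: 11.6
tool_pos: [0.6069, -0.0899, 0.1135]
tcp_rot: [-0.175, 0.985, -0.0, 0.0]
contact_force: [0.3, -0.0, 0.8]
opening: 0.0
t: 11.98
tool_pos: [0.6069, -0.0899, 0.1093]
tcp_rot: [-0.175, 0.985, -0.0, 0.0]
contact_force: [-1.3, -0.5, 3.4]
opening: 0.002
```

```bash
python3 -m crank '{"jaw":[1,1,1,1],"slide":[[0,0,0.2],[0,0,0.2],[0,0,0.15],[0,0,0]],"spin":[0,0,0,0]}'
python3 -m crank '{"jaw":[1,1,1,1,1,1,1],"slide":[[0,0,-0.5],[0,0,-2],[0,0,-4],[0,0,-4],[4,0,-2],[4,0,0],[4,0,0]],"spin":[0,0,0,0,0,0,0]}'
python3 - <<'E'
from h import *
go([.4,-.4,.2])
a=snap('scene','s6');b=vision.get_image('top')
f=np.asarray(a['frame'])[150:300,100:400]
g=np.asarray(b['frame'])[120:300,170:470]
cv2.imwrite('pics/c6.png',np.vstack([cv2.resize(f,(540,270),interpolation=cv2.INTER_CUBIC),cv2.resize(g,(540,324),interpolation=cv2.INTER_CUBIC)])[:,:,::-1])
for k,c,t in(('red',(199,182),(363,253)),('green',(364,213),(200,214)),('yellow',(256,215),(302,209)),('blue',(307,211),(254,212))): print(k,*blob(a,k,c),*blob(b,k,t))
E
```

```text
t: 12.48
tool_pos: [0.6069, -0.0899, 0.104]
tcp_rot: [-0.175, 0.985, -0.0, 0.0]
contact_force: [-1.9, 0.2, 4.6]
opening: -0.0
t: 13.35
tool_pos: [0.493, -0.1314, 0.229]
tcp_rot: [-0.175, 0.985, 0.0, 0.0]
contact_force: [0.8, -0.0, -1.3]
opening: 0.003
t 13.35 pos [ 0.493  -0.1314  0.229 ] F [ 0.81 -0.01 -1.25] open 0.0 tilt [ 0.001  0.    -1.   ]
slide cm [ 17.97 -22.03   2.88]
red [198.24390244 181.70731707] [195 179   8   7  41] [362.22580645 251.96774194] [358 248   9   9  62]
green [364.63636364 214.03030303] [361 212   8   6  33] [199.34090909 213.06818182] [196 210   8   7  44]
yellow [254.765625 217.28125 ] [250 213  10   9  64] [301.77272727 206.56818182] [298 204   9   6  44]
blue [307.44 210.74] [303 207   9   9  50] [253.22916667 210.35416667] [249 207   9   7  48]
```

View pics/c6.png

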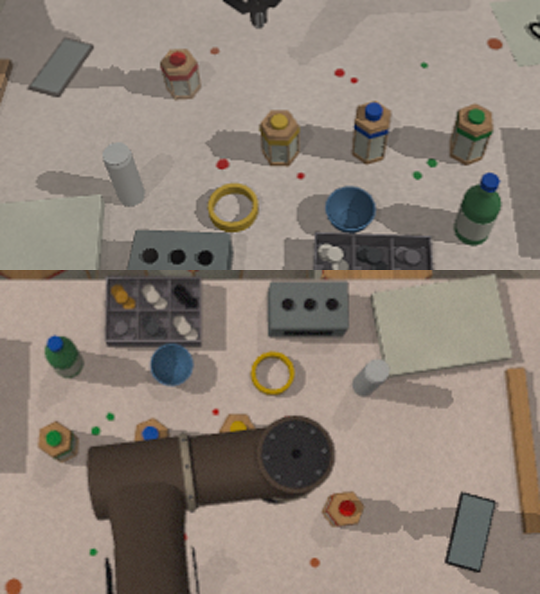

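In this view the red, green and yellow caps are low, blue stands tall, and nothing else appears moved. I'll do one numeric check of the cap travel (before and after, sub-pixel) and of lantern and bystander motion.

```bash
python3 - <<'E'
from h import *
d=vision.get_image('scene')
A=cv2.imread('pics/s0.png');B=cv2.imread('pics/s6.png')
P=dict(red=[.454,-.299,.105],green=[.587,.267,.125],yellow=[.6065,-.0905,.115],blue=[.593,.079,.13])
for k,X in P.items():
    X=np.array(X);ex=proj(d,[X,X-[0,0,.01]]);u,v=ex[0].round().astype(int)
    # cap patch (top disc) shift and body shift via template matching, upsampled
    out=[]
    for (y0,y1,x) in((v-5,v+3,6),(v+9,v+24,9)):
        up=lambda im,p:cv2.resize(im[y0-p:y1+p,u-x-p:u+x+p+1],None,fx=8,fy=8,interpolation=cv2.INTER_CUBIC)
        m=cv2.matchTemplate(up(B,5),up(A,0),cv2.TM_CCOEFF_NORMED);_,s,_,l=cv2.minMaxLoc(m)
        out.append((l[0]/8-5,l[1]/8-5,round(s,2)))
    print(k,'px per 10mm',(ex[1]-ex[0]).round(2),'cap',out[0],'body',out[1])
D=cv2.absdiff(A,B).max(2)[130:330,60:480]
n,_,s,c=cv2.connectedComponentsWithStats((cv2.GaussianBlur(D,(3,3),0)>25).astype(np.uint8))
print([(tuple((c[i]+[60,130]).round()),s[i][4]) for i in range(1,n) if s[i][4]>4])
E
```

```text
red px per 10mm [0.4  1.92] cap (0.25, 1.0, 0.93) body (0.0, 0.0, 1.0)
green px per 10mm [-0.59  1.88] cap (-0.5, 0.5, 0.92) body (0.0, 0.0, 1.0)
yellow px per 10mm [0.09 1.87] cap (0.0, 0.125, 0.95) body (0.0, 0.0, 1.0)
blue px per 10mm [-0.24  1.9 ] cap (0.0, 0.0, 1.0) body (0.0, 0.0, 1.0)
[((np.float64(168.0), np.float64(151.0)), np.int32(3951)), ((np.float64(66.0), np.float64(138.0)), np.int32(60)), ((np.float64(74.0), np.float64(152.0)), np.int32(16)), ((np.float64(62.0), np.float64(174.0)), np.int32(73)), ((np.float64(197.0), np.float64(178.0)), np.int32(32)), ((np.float64(153.0), np.float64(193.0)), np.int32(268)), ((np.float64(196.0), np.float64(186.0)), np.int32(6)), ((np.float64(366.0), np.float64(210.0)), np.int32(34)), ((np.float64(356.0), np.float64(213.0)), np.int32(10)), ((np.float64(363.0), np.float64(215.0)), np.int32(17)), ((np.float64(247.0), np.float64(217.0)), np.int32(12)), ((np.float64(254.0), np.float64(219.0)), np.int32(22))]
```

Bodies didn't move at all. The template match on the cap is ambiguous because the patch includes roof, so I'll compare yellow directly, before and after (picture 10).

```bash
python3 - <<'E'
from h import *
A=cv2.imread('pics/s0.png');B=cv2.imread('pics/s6.png')
row=lambda c:np.hstack([cv2.resize(I[c[1]-18:c[1]+18,c[0]-18:c[0]+18],(290,290),interpolation=cv2.INTER_CUBIC) for I in(A,B)])
cv2.imwrite('pics/c7.png',np.vstack([row((255,216)),row((198,182))]))
for I in(A,B):
    h=cv2.cvtColor(I,cv2.COLOR_BGR2HSV); print('sat',h[206:228,253:258,1].mean(1).round().astype(int))
    print('hue',h[206:228,253:258,0].mean(1).round().astype(int))
E
```

```text
sat [ 31  31  31  30  24 104 165 167 167 167 168 168 171 174 178 169 110 108
 110 110 110 107]
hue [13 13 13 12 11 20 22 22 22 22 22 22 22 22 23 22 15 15 15 15 15 14]
sat [ 30  31  31  30  27  74 105 140 164 167 165 166 167 168 173 178 115 109
 109 109 108 106]
hue [13 13 13 13 14 14 14 19 22 22 22 22 22 22 22 23 16 15 15 15 14 14]
```

View pics/c7.png

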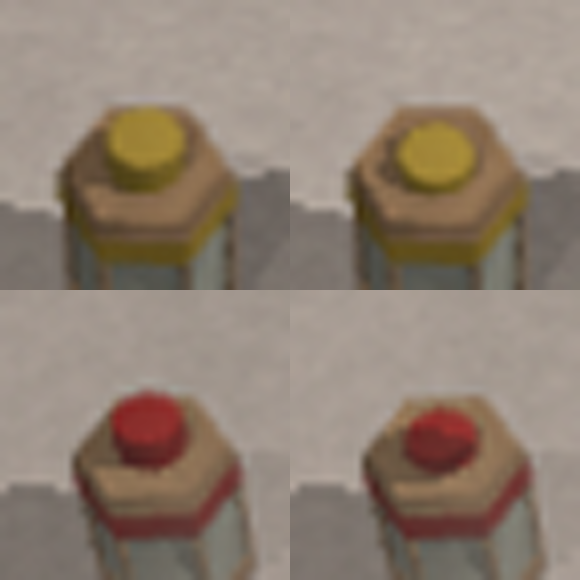

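The yellow cap's top edge went from about 211.3 to 213.0 px, or about 9 mm. Red is similarly low, and the roofs haven't shifted. The hand is clear, so I'm handing in.

```bash
python3 -c "
from h import *
go([.45,-.3,.2]); print(r.close_job())"
```

```text
t 13.5 pos [ 0.4929 -0.1316  0.2295] F [0.37 0.07 0.14] open -0.0 tilt [ 0.001  0.    -1.   ]
slide cm [  9.81 -14.35   2.94]
the job is handed in; nothing more can be done
None
```

I pressed the red, green and yellow caps in that order with the shut fingertips, and all three stayed down. I backed the hand off to z = 0.23 m and handed the job in at t = 13.5 s. The highest vertical force in the readings, taken at the end of each move, was about 5.3 N.

**Cap travel:** all three are past the 5 mm on-point.

| Cap | Image shift (top edge) | Travel from image | Travel from TCP after contact |
|---|---|---|---|
| Red | about 2 px | about 10 mm | about 8–10 mm |
| Green | about 2 px | about 10 mm | about 9 mm |
| Yellow | about 1.7 px | about 9 mm | about 9 mm |

**Nothing else moved:** all four lantern bodies showed 0.0 px shift in the scene camera, and the blue cap did not move. In the before-and-after scene images, the only changes around the lanterns were at the pressed caps. The other changed areas were towards the left edge and near the phone; I put them down to the arm and its shadow but did not check each one.

**Checks that disagreed:**
- **Cap heights:** triangulation first read 5–9 mm low because the colour blobs included the cap sides. Contact came about 1–3 mm below the nominal heights.
- **Yellow cap:** automatic template matching gave almost no shift because its patch included the roof. The edge profile and a before-and-after picture settled that it was down.

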